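Pin the saw bench's length stop at the green mark

ROBOT

A 6-joint arm with a two-finger parallel gripper is mounted at the origin on the work surface. World frame = base frame: x ahead of the robot, y to its left, z up, the work surface at z = 0. Lengths are in m, angles in rad, forces in N, time in s.
With the tool pointing down it reaches from about 0.3 to 0.75 m from the base axis. Payload 8.5 kg.
Tool frame: the origin (TCP) lies on the centre line of the jaws, within the pads' length; the fingertips stand 22 mm ahead of it and the grasp point (between the pads) lies 3 mm ahead of it; z points along the fingers, y is the line along which they close (so a half turn about z gives the same grasp; the last joint's range is limited). The gripper opens to 88 mm and grips with 3 to 60 N. Pads are 18 mm wide; open, the fingers measure 123 mm over their backs; the gripper's body (75 mm by 187 mm) begins 45 mm behind the grasp point.
Start: joints at [1.056, 0.381, 1.297, -0, 1.464, -0.215], TCP at [0.162, 0.525, 0.261] pointing down, gripper open.
Joint ranges: [-3.11, 3.11], [-0.89, 2.33], [0.22, 2.48], [-1.42, 4.56], [0.17, 2.85], [-2.88, 2.88]. Speed limits (rad/s): [2.39, 2.39, 3.14, 3.14, 3.14, 3.14].

INTERFACE

Orientations are given as a unit quaternion [w, x, y, z].
In Python, from workcell import get_obs, eyes, workorder gives the robot as it stands.
- The arm moves only by the tool arm_command, never from a script. Its argument "plan" is one flat list of numbers, 7 for each row, row after row: the shift along the world's x, y, z as a fraction of full scale, then the turn, a rotation vector about the world's x, y, z as a fraction of full scale, then the closure, from -1 (fully open) to 1 (shut). A call has 1 to 20 rows; each row is the pose to reach, as a shift and turn from the pose commanded when the call began; what a row does not reach only later rows make up. Full scale, the value 1, is 120 mm for a shift and 0.5 rad for a turn. A row lasts 1/10 s, in which the tool goes at most 50 mm and 8.59 degrees, less where a joint would pass 70% of its speed; a pose out of reach is approached as far as the arm can. A call with a number of a shift or a turn outside -1 to 1 is refused whole. A call with a gripper value outside its range is refused whole. The fingers move at their own pace and stop on an object; "newtons" is the grip in N (left out, the last holds). Time passes only in rows, so rows that repeat a pose let the fingers close. It gives the time, the measured TCP pose, the force, the opening and the grip force at its end, in the units of the state.
- get_obs(): the state, without advancing time (a new reading comes with each control period).
- eyes.grab_frame(name): name is "scene" or "side" or "wrist"; returns the picture (384x512x3 uint8, red, green, blue); there is no depth.
- eyes.get_calibration(name): a dict with "intrinsics" (3x3 intrinsics, pixels), "distortion" ([k1, k2, p1, p2, k3] as OpenCV has them; the pictures are not rectified), "rvec" (rotation vector, rad) and "tvec" (3), from world to camera coordinates, as OpenCV has them; the wrist camera has in their place "T_tool_cam" (4x4, takes a point from camera to tool coordinates, whose origin is the TCP and whose axes are the flange's). Camera axes: x right, y down, z forward; pixel columns grow to the right and rows downward; lengths in m; the calibration is good to about 2 mm. A picture is of the moment at which its call begins: read the wrist's pose just before it. get_calibration takes no time and is no camera call.
- workorder.close_job(): hands the job in; it is judged then, once.
The state is a dict: "time_s": time; "qpos": joint angles; "dq": joint speeds; "joint_torque": joint torques, N m; "tcp_pos": TCP position; "tcp_rot": TCP orientation; "contact_force": force on the tool from outside, world axes, zero at the start; "ft_torque": the same for the moment, N m; "width": finger opening in m; "grip_force": force on a finger pad.
Only numpy, scipy, OpenCV 4.12 (cv2) and the standard library are available. Lean on these libraries where they do the work, as an engineer would, in place of code of your own. Each camera call takes 0.05 s, during which the arm holds its last target. There are 200 camera calls.

TASK

Set the length stop for the next cut: slide the blue stop along the aluminium rail until its hole is over the rail hole at the green tab. Then take the yellow ball-lock pin from the wooden holder, squeeze its red button while you push it down through both holes until its flange lies on the stop, and let go so that the balls lock under the rail. Leave the black-handled spare pin in its holder, and do not knock the green bottle about.

Things in the scene. Friction and masses are not known exactly. Their poses are not given: they have to be found in the camera images.
- rail: Fixed hollow aluminium rail on the bench, 90 wide (its x), 290 long (its y), 40 high. Origin: centre of its underside; z up; the stop slides along its +y. Its 14 thick top plate has three vertical 18.5 through holes on its centre line at y = -40, +10 and +60; below the plate it is hollow (26 high). One coloured tab stands at each hole
- stop (a joint): Position of the stop along the rail in m: 0 to 0.19, growing along the rail's +y. It starts between 0 and 0.025, the three holes lie at 0.06, 0.11 and 0.16. It slides with about 2.5 N of friction and stays where it is left
- stop_hole (a point): Centre of the mouth of the stop's own vertical 18.5 through hole, at the top of its plate, 52 above the bench. The blue stop plate (120 across the rail, 70 along it, 12 thick) lies on the rail; it reaches 75 to the rail's -x and 45 to its +x from this hole; a white line points from the hole to the tabs. Axes as the rail's
- stop_grip (a point): Point to grip the stop by: in the orange upright fin that stands on the plate, 61 to the -x side of the hole, 14 thick along the rail, 26 across it, from 52 to 95 above the bench; this point is 78 above the bench
- green_hole (a point): Centre of the top of the rail hole that belongs to the green tab, 40 above the bench (the stop covers it when in place). Axes as the rail's
- tab_green: Fixed green block, 22 x 26 x 40 high, against the rail's +x side, 58 from the hole it marks. Origin: centre of its underside. A white and a red tab of the same size mark the other two holes; the colours change places
- holder: Heavy fixed dark wooden block, 150 (x) x 75 (y) x 60 high, with two loose 27 holes through it at x = -35 and +35. Origin: centre of its underside. One hole holds the yellow pin, the other the spare
- pin: Ball-lock pin, 0.15 to 0.25 kg, 108 long, upright: steel shank of diameter 16 to 48 below the origin, its last 12 tapered to 8; flange of diameter 36, 5 thick; above it a yellow handle 28 (x) x 24 (y), from 5 to 60 above the origin. Origin: centre of the flange's underside, z up. The red button is on the handle's +y side: a gripper closing along the pin's y squeezes it
- pin_button (a joint): How far the red button is pressed in, in m: 0 free, 0.0045 fully in (balls drawn in). Its face is 20 wide, 40 high, centred 32.5 above the pin's origin, and stands 6 proud of the handle when free, 1.5 when pressed. Its spring takes about 3 N to start and 6.5 N to press fully; grip with 20 N or more
- spare: Plain spare pin without button, steel shank and flange like the other's, round black handle of diameter 30, 55 above the origin; origin as the pin's. Leave it in the holder
- bottle: Green glass bottle, diameter 72, 210 high, standing on the bench to the left. Origin: centre of its underside
- pin_balls (a point): Midpoint of the pin's two lock balls, inside the shank, 31 below the pin's origin. The balls stand out along the pin's x to 11.5 from its axis when the button is free (too wide for the rail and stop holes, not for the holder) and draw in fully when it is pressed. With the flange on the stop they spring out in the hollow 2 below the rail's top plate (stop and plate are 26 thick)
Not all that is in view belongs to the job. Several things have the shape of the tab_green; the one meant has the colours described above.

How it is judged:
On the way:
1. the pin's shank is in the stop's hole while its button is squeezed in (value of joint pin_button above 0.003 m and horizontal distance between pin and stop_hole below 0.008 m and z of pin in the frame of stop_hole below 0.03 m), for 0.1 s.
At the end, for the whole second after the job is handed in: The stop's hole is within 5 mm of the rail hole at the green tab; the yellow pin stands upright through both (within 5 mm and 0.1 rad), its flange within 3 mm of the stop's top, at rest; its button is back out (within 1 mm), so the balls have sprung out under the rail (horizontal distance between stop_hole and green_hole below 0.005 m and horizontal distance between pin and stop_hole below 0.005 m and z of pin in the frame of stop_hole between -0.003 and 0.003 m and angle between pin's own z axis and vertical below 0.1 rad and value of joint pin_button below 0.001 m and linear speed of pin below 0.02 m/s); the robot touches nothing.
It fails at once if the spare pin is moved more than 30 mm (distance of spare from where it was at the start of the episode above 0.03 m).
It fails at once if the green bottle is moved more than 30 mm (distance of bottle from where it was at the start of the episode above 0.03 m).
It also fails if it takes over 64 s, if anything falls off the work surface, if the arm or the gripper's body presses on something with over 40 N, if the wrist force passes 120 N, or if a joint passes its speed limit or range.

## Working session

There is one attempt and no reset: what is moved stays moved. The work goes in short steps, Python scripts to look and compute and a tool call to move; the robot and the scene stay as the last step left them, time stands still between calls to the robot, and variables do not carry over. Pictures are saved under pics/ and viewed, at most 10 in all, crops included, and the job is handed in when it is done.

Besides the shell and the picture viewer there is one more tool, called after "Call:" as name(argument=value, ...), one argument or row to a line, values as JSON. arm_command: Moves the arm, as the interface text tells. Its arguments: {"type":"object","properties":{"plan":{"type":"array"},"newtons":{"type":"number"}},"required":["plan"]}

```bash
mkdir -p pics; python3 - <<'E'
from workcell import get_obs, eyes
import cv2, numpy as np
for n in ["scene","side"]:
    im=eyes.grab_frame(n); cv2.imwrite(f"pics/{n}0.png",cv2.resize(im[:,:,::-1],(800,600),interpolation=cv2.INTER_CUBIC)); np.save(f"pics/{n}0.npy",im)
    c=eyes.get_calibration(n); R=cv2.Rodrigues(np.array(c["rvec"]))[0]; print(n,-R.T@np.array(c["tvec"]).ravel())
o=get_obs(); print(o["tcp_pos"],o["tcp_rot"],o["time_s"])
E
```

```text
scene [ 1.17610707 -0.29997969  0.66628743]
side [0.4470313  0.99861614 0.78562298]
[0.16229329 0.52528598 0.26022031] [-2.22497877e-04  1.49306340e-01  9.88790795e-01 -5.75576940e-04] 0.1
```

View pics/scene0.png

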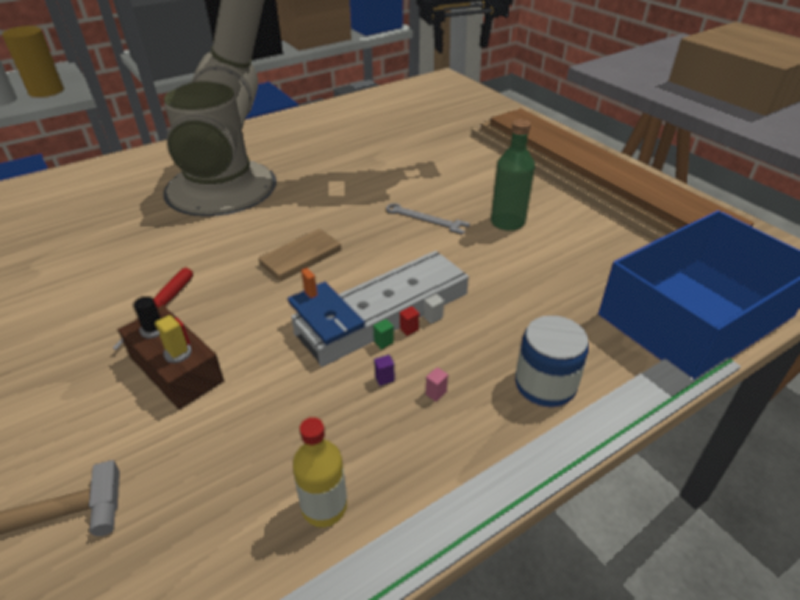

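View pics/side0.png

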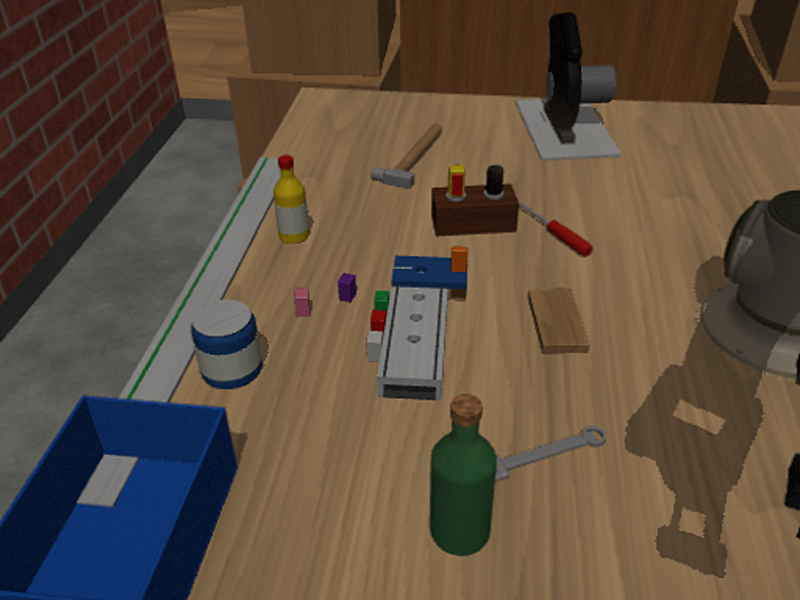

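Scene view: stop hole at about (331,316), rail holes at (363,305), (388,293) and (412,281), with the green tab at the first one. The fin is at (309,273) and the yellow pin at (170,330). Side view: stop hole (420,268), holes (418,297), (416,317), (413,338), fin (459,250), pin (457,180), all in 800-wide pixels. I'll zoom in for accuracy.

```bash
cat > h.py <<'E'
import numpy as np, cv2
from workcell import eyes
def ray(n,uv):
    c=eyes.get_calibration(n); K=np.array(c["intrinsics"]);d=np.array(c["distortion"])
    R=cv2.Rodrigues(np.array(c["rvec"]))[0]; t=np.array(c["tvec"]).ravel()
    p=cv2.undistortPoints(np.array([[uv]],float),K,d).ravel()
    return -R.T@t, R.T@np.array([*p,1])
def onz(n,uv,z):
    o,d=ray(n,uv); return o+d*(z-o[2])/d[2]
def tri(a,b,na="scene",nb="side"):
    o1,d1=ray(na,a);o2,d2=ray(nb,b)
    s=np.linalg.lstsq(np.c_[d1,-d2],o2-o1,rcond=None)[0]
    p,q=o1+s[0]*d1,o2+s[1]*d2; return (p+q)/2,np.linalg.norm(p-q)
E
python3 - <<'E'
from h import *
np.set_printoptions(precision=4,suppress=True)
k=.64
P=dict(h1=((363,305),(418,297),.04),h2=((388,293),(416,317),.04),h3=((412,281),(413,338),.04),stop=((331,316),(420,268),.052),fintop=((309,273),(459,250),.095),pintop=((168,322),(457,169),.12),sparetop=((147,303),(495,170),.12))
for n,(a,b,z) in P.items():
    a=np.array(a)*k;b=np.array(b)*k; print(n,onz("scene",a,z),onz("side",b,z),*tri(a,b))
s=np.load("pics/scene0.npy");d=np.load("pics/side0.npy")
def up(im,x,y,w,h,f): return cv2.resize(im[y:y+h,x:x+w,::-1],None,fx=f,fy=f,interpolation=cv2.INTER_CUBIC)
cv2.imwrite("pics/zs.png",up(s,70,160,240,105,10/3))
cv2.imwrite("pics/zd.png",np.hstack([up(d,235,150,75,110,5),up(d,270,95,75,110,5)]))
E
```

```text
h1 [0.557  0.0365 0.04  ] [0.5531 0.0382 0.04  ] [0.554  0.0372 0.0383] 0.0020996307187772143
h2 [0.5544 0.0855 0.04  ] [0.5505 0.0879 0.04  ] [0.5514 0.0865 0.0381] 0.0017975929154435547
h3 [0.5507 0.1355 0.04  ] [0.5493 0.1369 0.04  ] [0.5496 0.1361 0.0391] 0.0004107036444805031
stop [ 0.5633 -0.0238  0.052 ] [ 0.5568 -0.0232  0.052 ] [ 0.5585 -0.0234  0.05  ] 0.004480643524541694
fintop [ 0.5005 -0.0245  0.095 ] [ 0.4948 -0.0189  0.095 ] [ 0.4955 -0.023   0.0916] 0.001396897000859928
pintop [ 0.5193 -0.2429  0.12  ] [ 0.5147 -0.2366  0.12  ] [ 0.5151 -0.2426  0.1167] 0.00019954381517547104
sparetop [ 0.4643 -0.2555  0.12  ] [ 0.4478 -0.24    0.12  ] [ 0.4488 -0.2553  0.1102] 0.0035331180226571847
```

View pics/zs.png

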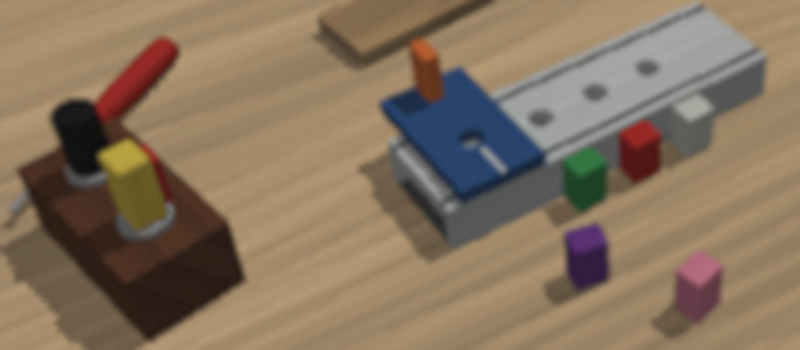

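View pics/zd.png

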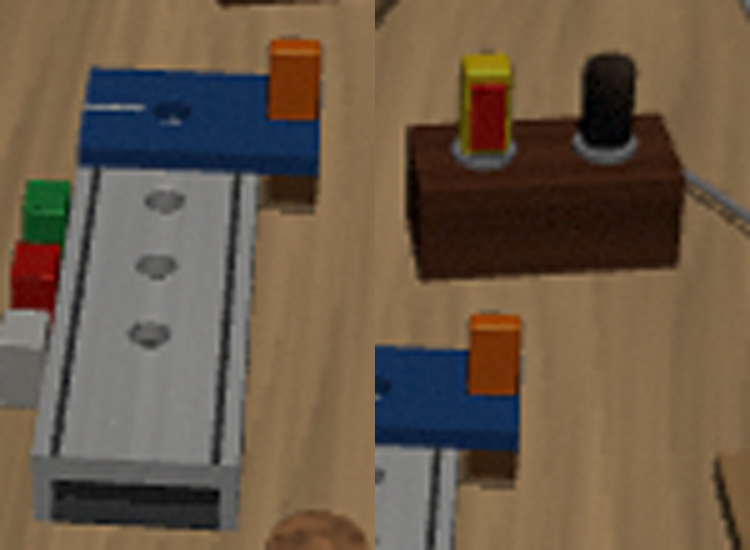

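Zooms: scene crop shows the stop hole (473,140), rail holes (541,118), (596,92), (648,67), fin top (424,45) and yellow pin top (122,153). In the side crop, the holes are (165,201), (157,266), (150,334), the stop hole is (172,111), the fin top is (296,44) and the pin top is (487,60), with its red button facing +y.

```bash
python3 - <<'E'
from h import *
np.set_printoptions(precision=4,suppress=True)
S=lambda x,y:(70+(x+.5)*.3-.5,160+(y+.5)*.3-.5)
D=lambda x,y:(235+(x+.5)/5-.5,150+(y+.5)/5-.5)
H=lambda x,y:(270+(x-374.5)/5-.5,95+(y+.5)/5-.5)
P=dict(h1=(S(541,118),D(165,201),.04),h2=(S(596,92),D(157,266),.04),h3=(S(648,67),D(150,334),.04),stop=(S(473,140),D(172,111),.052),fin=(S(424,45),D(296,44),.095),pin=(S(122,153),H(487,60),.12),spare=(S(75,110),H(608,62),.12),flange=(S(145,218),H(484,154),.063))
for n,(a,b,z) in P.items(): print(n,onz("scene",a,z),onz("side",b,z),*tri(a,b))
a,b=onz("side",H(418,278),0),onz("side",H(680,265),0); print("holder edge",a,b,np.degrees(np.arctan2(*(a-b)[1::-1])))
a,b=onz("scene",S(20,172),.06),onz("scene",S(128,283),.06); print("holder edge",a,b,np.degrees(np.arctan2(*(b-a)[1::-1])))
# rail edges in side: top long edges
for n,p,q in [("L",(97,170),(36,458)),("R",(258,176),(240,460))]:
    a,b=onz("side",D(*p),.04),onz("side",D(*q),.04); print(n,a,b,np.degrees(np.arctan2(*(b-a)[1::-1])))
a,b=onz("side",D(82,150),.052),onz("side",D(320,165),.052);print(a,b,np.degrees(np.arctan2(*(a-b)[1::-1])))
E
```

```text
h1 [0.556 0.036 0.04 ] [0.553 0.037 0.04 ] [0.5538 0.0365 0.0388] 0.0017123260184389731
h2 [0.5537 0.0864 0.04  ] [0.5511 0.0877 0.04  ] [0.5517 0.087  0.0389] 0.0013121387558658847
h3 [0.551  0.1365 0.04  ] [0.5487 0.1371 0.04  ] [0.5493 0.137  0.0392] 0.001484014122707039
stop [ 0.5611 -0.0233  0.052 ] [ 0.5562 -0.0221  0.052 ] [ 0.5574 -0.0228  0.0502] 0.002990012617565004
fin [ 0.4937 -0.0236  0.095 ] [ 0.4952 -0.0259  0.095 ] [ 0.4951 -0.0242  0.0962] 1.1815488738705571e-05
pin [ 0.5161 -0.2446  0.12  ] [ 0.5167 -0.2454  0.12  ] [ 0.5167 -0.2446  0.1204] 1.7170553905133613e-05
spare [ 0.4577 -0.2578  0.12  ] [ 0.4498 -0.2503  0.12  ] [ 0.4503 -0.2577  0.1153] 0.001580686056096836
flange [ 0.5185 -0.245   0.063 ] [ 0.5161 -0.2401  0.063 ] [ 0.5162 -0.2447  0.0606] 0.0005410027219926834
holder edge [ 0.5493 -0.2038  0.    ] [ 0.4003 -0.2344  0.    ] 11.622524636899476
holder edge [ 0.4237 -0.3026  0.06  ] [ 0.5653 -0.2712  0.06  ] 12.507857215978762
L [0.5895 0.0158 0.04  ] [0.588  0.2245 0.04  ] 90.41517122503018
R [0.5094 0.0115 0.04  ] [0.5004 0.2152 0.04  ] 92.54539476510834
[0.5969 0.0161 0.052 ] [0.479  0.0149 0.052 ] 0.6093688596055367
```

Call:
arm_command(
  plan=[0.28, -0.46, 0.1, 0, 0, 0.15, -1, 0.56, -0.92, 0.25, 0, 0, 0.3, -1, 0.56, -0.92, 0.25, 0, 0, 0.3, -1, 0.56, -0.92, 0.25, 0, 0, 0.3, -1],
)

```text
time_s: 0.5
tcp_pos: [0.2311, 0.413, 0.2918]
tcp_rot: [0.001, 0.077, 0.997, 0.0]
contact_force: [0.1, 0.6, 0.4]
width: 0.0883
grip_force: 0.0
```

Call:
arm_command(
  plan=[0.28, -0.46, 0, 0, 0, 0.2, -1, 0.56, -0.92, 0, 0, 0, 0.388, -1, 0.56, -0.92, 0, 0, 0, 0.388, -1, 0.56, -0.92, 0, 0, 0, 0.388, -1],
)

```text
time_s: 0.9
tcp_pos: [0.2979, 0.3032, 0.2904]
tcp_rot: [-0.0, -0.02, 1.0, -0.0]
contact_force: [-1.0, 1.3, -0.6]
width: 0.0879
grip_force: 0.0
```

Call:
arm_command(
  plan=[0.28, -0.46, 0, 0, 0, 0, -1, 0.56, -0.92, 0, 0, 0, 0, -1, 0.56, -0.92, 0, 0, 0, 0, -1, 0.56, -0.92, 0, 0, 0, 0, -1],
)

```text
time_s: 1.3
tcp_pos: [0.3653, 0.1932, 0.2903]
tcp_rot: [-0.0, -0.02, 1.0, -0.0]
contact_force: [0.1, 0.8, -0.5]
width: 0.088
grip_force: 0.0
```

Call:
arm_command(
  plan=[0.28, -0.46, 0, 0, 0, 0, -1, 0.56, -0.92, 0, 0, 0, 0, -1, 0.56, -0.92, 0, 0, 0, 0, -1, 0.56, -0.92, 0, 0, 0, 0, -1],
)

```text
time_s: 1.7
tcp_pos: [0.4326, 0.0832, 0.2901]
tcp_rot: [-0.0, -0.021, 1.0, 0.0]
contact_force: [-0.4, -0.6, 1.0]
width: 0.0883
grip_force: 0.0
```

Call:
arm_command(
  plan=[0.26, -0.45, 0, 0, 0, 0, -1, 0.52, -0.89, 0, 0, 0, 0, -1, 0.52, -0.89, 0, 0, 0, 0, -1, 0.52, -0.89, 0, 0, 0, 0, -1],
)

```text
time_s: 2.1
tcp_pos: [0.4947, -0.0229, 0.2899]
tcp_rot: [-0.001, -0.021, 1.0, 0.0]
contact_force: [0.1, -0.1, -0.3]
width: 0.0884
grip_force: 0.0
```

```bash
cat >> h.py <<'E'
from workcell import get_obs
def wrist(f=1.5,name=None):
    o=get_obs(); im=eyes.grab_frame("wrist"); np.savez(name,im=im,p=o["tcp_pos"],q=o["tcp_rot"])
    cv2.imwrite(name[:-4]+".png",cv2.resize(im[:,:,::-1],None,fx=f,fy=f,interpolation=cv2.INTER_CUBIC))
def wz(name,uv,z,f=1.5):
    from scipy.spatial.transform import Rotation as Ro
    a=np.load(name); w,x,y,zz=a["q"]; T=np.eye(4);T[:3,:3]=Ro.from_quat([x,y,zz,w]).as_matrix();T[:3,3]=a["p"]
    c=eyes.get_calibration("wrist"); M=T@np.array(c["T_tool_cam"])
    uv=(np.array(uv,float)+.5)/f-.5
    p=cv2.undistortPoints(uv.reshape(1,1,2),np.array(c["intrinsics"]),np.array(c["distortion"])).ravel()
    d=M[:3,:3]@np.array([*p,1]);o=M[:3,3]; return o+d*(z-o[2])/d[2]
E
python3 -c "
from h import *
wrist(name='pics/w1.npz')"
```

```text
(no output)
```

View pics/w1.png

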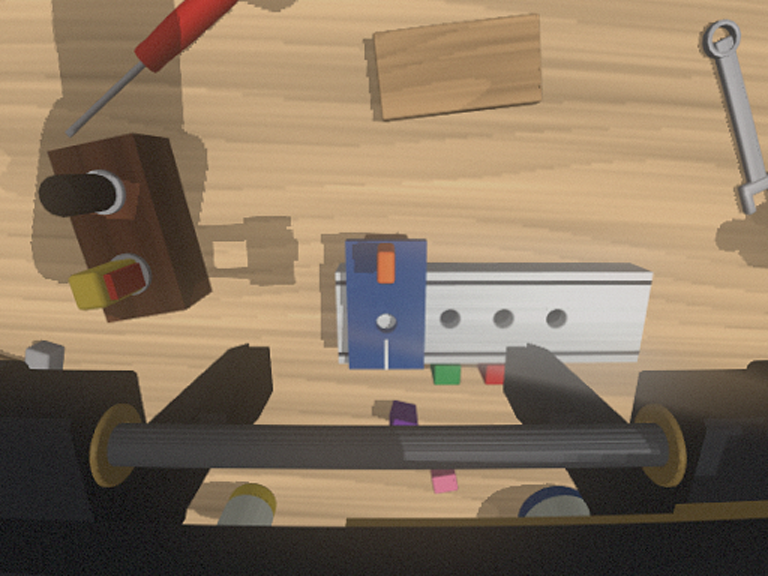

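Great view. Stop hole (386,321), rail holes (450,318), (503,317), (556,317), fin top (386,266). The pin flange is around (128,273) and its handle top is at (88,291).

```bash
python3 - <<'E'
from h import *
np.set_printoptions(precision=4,suppress=True)
W='pics/w1.npz'
for n,uv,z in [("stop",(386,321.5),.052),("h1",(450,319),.04),("h2",(503.5,318),.04),("h3",(557,318),.04),("fin",(386,265),.095),("lineend",(386,367),.052),("pintopA",(71,279),.12),("pintopB",(78,311),.12),("pintopC",(102,265),.12),("pintopD",(109,300),.12),("holdA",(49,151),.06),("holdB",(107,322),.06)]: print(n,wz(W,uv,z))
E
```

```text
stop [ 0.5533 -0.0217  0.052 ]
h1 [0.5528 0.0376 0.04  ]
h2 [0.5498 0.0873 0.04  ]
h3 [0.5478 0.1376 0.04  ]
fin [ 0.4921 -0.0241  0.095 ]
lineend [ 0.5982 -0.0199  0.052 ]
pintopA [ 0.5059 -0.2522  0.12  ]
pintopB [ 0.5303 -0.2509  0.12  ]
pintopC [ 0.4946 -0.2272  0.12  ]
pintopD [ 0.5207 -0.2258  0.12  ]
holdA [ 0.416  -0.3006  0.06  ]
holdB [ 0.5618 -0.2715  0.06  ]
```

Call:
arm_command(
  plan=[0, 0, -0.42, 0, 0, 0, -1, 0, 0, -0.84, 0, 0, 0, -1, 0, 0, -0.87, 0, 0, 0, -1, 0, 0, -0.87, 0, 0, 0, -1],
)

```text
time_s: 2.55
tcp_pos: [0.4934, -0.0213, 0.187]
tcp_rot: [-0.0, -0.023, 1.0, 0.0]
contact_force: [-0.5, -0.2, 1.0]
width: 0.0881
grip_force: 0.0
```

Call:
arm_command(
  plan=[0, 0, -0.3, 0, 0, 0, -0.5, 0, 0, -0.6, 0, 0, 0, -0.4, 0, 0, -0.87, 0, 0, 0, -0.3, 0, 0, -0.87, 0, 0, 0, 0, 0, 0, -0.87, 0, 0, 0, 1, 0, 0, -0.87, 0, 0, 0, 1, 0, 0, -0.87, 0, 0, 0, 1, 0, 0, -0.87, 0, 0, 0, 1, 0, 0, -0.87, 0, 0, 0, 1, 0, 0, -0.87, 0, 0, 0, 1, 0, 0, -0.87, 0, 0, 0, 1],
  newtons=20,
)

```text
time_s: 3.65
tcp_pos: [0.4938, -0.0232, 0.0824]
tcp_rot: [0.0, -0.022, 1.0, -0.0]
contact_force: [-0.3, -1.3, 5.2]
width: 0.014
grip_force: 20.0
```

Call:
arm_command(
  plan=[-0.004, 0.08, 0, 0, 0, 0, 1, -0.008, 0.18, 0, 0, 0, 0, 1, -0.012, 0.28, 0, 0, 0, 0, 1, -0.017, 0.38, 0, 0, 0, 0, 1, -0.02, 0.45, 0, 0, 0, 0, 1, -0.022, 0.492, 0, 0, 0, 0, 1, -0.022, 0.492, 0, 0, 0, 0, 1, -0.022, 0.492, 0, 0, 0, 0, 1, -0.022, 0.492, 0, 0, 0, 0, 1],
)

```text
time_s: 4.55
tcp_pos: [0.4912, 0.0365, 0.0824]
tcp_rot: [0.0, -0.022, 1.0, 0.0]
contact_force: [-1.5, 3.0, 5.9]
width: 0.0138
grip_force: 20.0
```

```bash
python3 - <<'E'
from h import *
s=eyes.grab_frame("scene");d=eyes.grab_frame("side")
def up(im,x,y,w,h,f): return cv2.resize(im[y:y+h,x:x+w,::-1],None,fx=f,fy=f,interpolation=cv2.INTER_CUBIC)
wrist(name='pics/w2.npz',f=1.5)
w=np.load('pics/w2.npz')["im"]
cv2.imwrite("pics/z2.png",np.vstack([np.hstack([up(s,190,150,100,80,4),up(d,235,150,100,80,4)]),up(w,0,150,400,140,2)]))
E
```

```text
(no output)
```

View pics/z2.png

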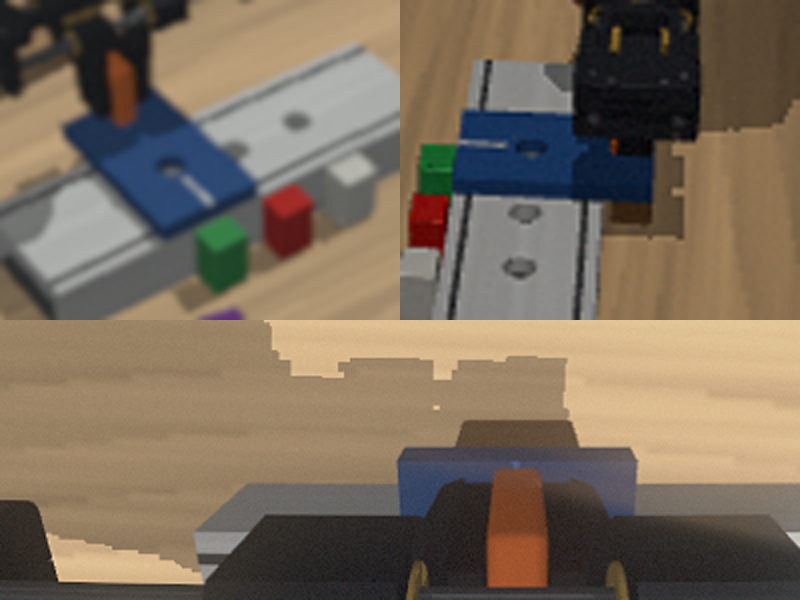

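Stop moved to the green tab: line now at the green tab, stop hole at crop (171,165) scene, (531,147) side. Release, rise, and check from above.

Call:
arm_command(
  plan=[0, 0, 0, 0, 0, 0, 0, 0, 0, 0, 0, 0, 0, -0.5, 0, 0, 0, 0, 0, 0, -0.5, 0, 0, 0.3, 0, 0, 0, -0.6, 0, 0, 0.7, 0, 0, 0, -1, 0, 0, 1, 0, 0, 0, -1, 0, 0, 1, 0, 0, 0, -1],
)

```text
time_s: 5.4
tcp_pos: [0.4925, 0.0359, 0.2062]
tcp_rot: [0.004, -0.022, 1.0, -0.001]
contact_force: [0.3, 0.8, -0.3]
width: 0.0679
grip_force: 0.0
```

Call:
arm_command(
  plan=[0, 0, 0.4, 0, 0, 0, -1, 0, 0, 0.74, 0, 0, 0, -1, 0, 0, 0.74, 0, 0, 0, -1, 0, 0, 0.74, 0, 0, 0, -1, 0, 0, 0.74, 0, 0, 0, -1],
)

```text
time_s: 5.9
tcp_pos: [0.4905, 0.0361, 0.2888]
tcp_rot: [-0.002, -0.022, 1.0, 0.0]
contact_force: [0.9, -0.4, -0.0]
width: 0.0885
grip_force: 0.0
```

```bash
python3 - <<'E'
from h import *
np.set_printoptions(precision=4,suppress=True)
wrist(name='pics/w3.npz',f=1.5)
im=np.load('pics/w3.npz')["im"]
c=cv2.resize(im[140:260,200:400,::-1],None,fx=4,fy=4,interpolation=cv2.INTER_CUBIC); cv2.imwrite("pics/z3.png",c)
E
```

```text
(no output)
```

View pics/z3.png

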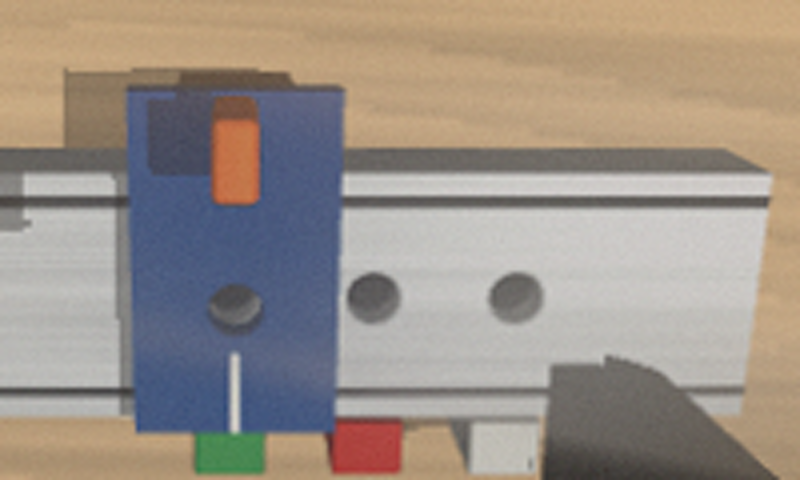

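Stop hole (235,306), remaining rail holes (373,297) and (515,297); nothing of the plate edge shows offset in the stop's hole.

```bash
python3 - <<'E'
from h import *
np.set_printoptions(precision=4,suppress=True)
C=lambda x,y:(200+(x+.5)/4-.5,140+(y+.5)/4-.5)
P=[wz('pics/w3.npz',C(*p),z,f=1) for p,z in [((235,307),.052),((373,298),.04),((515,298),.04),((236,162),.095)]]
print(np.array(P)); u=(P[2]-P[1])/np.linalg.norm(P[2]-P[1]); print((P[1]-P[0])@u, np.linalg.norm(P[2]-P[1]))
# edge line-based hole centroid checks
im=np.load('pics/w3.npz')["im"]
E
```

```text
[[0.5512 0.0391 0.052 ]
 [0.5503 0.087  0.04  ]
 [0.5482 0.1365 0.04  ]
 [0.4913 0.0367 0.095 ]]
0.04790615519857327 0.049487540474472985
```

Call:
arm_command(
  plan=[0.03, -0.4, 0, 0, 0, 0.16, -1, 0.06, -0.78, 0, 0, 0, 0.314, -1, 0.06, -0.78, 0, 0, 0, 0.314, -1],
)

```text
time_s: 6.25
tcp_pos: [0.4983, -0.0615, 0.289]
tcp_rot: [-0.001, -0.099, 0.995, 0.0]
contact_force: [0.5, 0.0, -0.1]
width: 0.0884
grip_force: 0.0
```

Call:
arm_command(
  plan=[0.03, -0.4, 0, 0, 0, 0, -1, 0.06, -0.78, 0, 0, 0, 0, -1, 0.06, -0.78, 0, 0, 0, 0, -1],
)

```text
time_s: 6.55
tcp_pos: [0.5054, -0.1549, 0.2889]
tcp_rot: [-0.001, -0.098, 0.995, 0.0]
contact_force: [-1.3, 0.5, -0.5]
width: 0.0881
grip_force: 0.0
```

Call:
arm_command(
  plan=[0.03, -0.4, 0, 0, 0, 0, -1, 0.06, -0.78, 0, 0, 0, 0, -1, 0.06, -0.78, 0, 0, 0, 0, -1, 0.06, -0.78, 0, 0, 0, 0, -1, 0.06, -0.78, 0, 0, 0, 0, -1],
)

```text
time_s: 7.05
tcp_pos: [0.5126, -0.2433, 0.2903]
tcp_rot: [-0.0, -0.101, 0.995, 0.001]
contact_force: [0.3, 0.2, -0.3]
width: 0.0881
grip_force: 0.0
```

```bash
python3 - <<'E'
from h import *
wrist(name='pics/w4.npz',f=1.5)
im=np.load('pics/w4.npz')["im"]
c=cv2.resize(im[100:250,150:350,::-1],None,fx=4,fy=4,interpolation=cv2.INTER_CUBIC); cv2.imwrite("pics/z4.png",c)
E
```

```text
(no output)
```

View pics/z4.png

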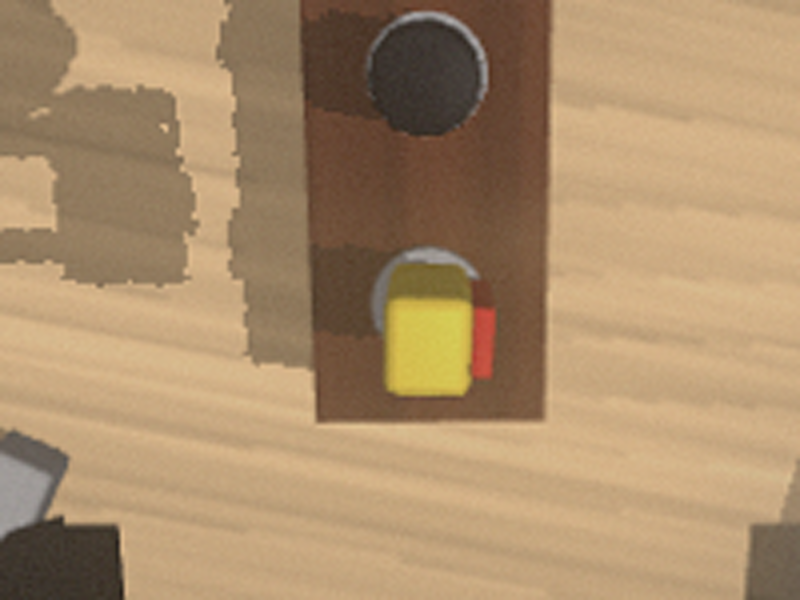

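Pin handle top is centred at (429,346), with edges parallel to the image axes, so the tool yaw is right. The button is at (483,342).

```bash
python3 - <<'E'
from h import *
np.set_printoptions(precision=4,suppress=True)
C=lambda x,y:(150+(x+.5)/4-.5,100+(y+.5)/4-.5)
W=lambda p,z:wz('pics/w4.npz',C(*p),z,f=1)
P=W((428.5,346.5),.12); print(P)
A=[W(p,.12) for p in [(388,300),(468,298),(471,394),(387,394)]]; B=np.roll(A,-1,0)-A
print(np.linalg.norm(B,axis=1),np.degrees(np.arctan2(B[:,1],B[:,0])))
print("spare",W((428,75),.12)); h=[W(p,.06) for p in [(303,100),(316,420),(550,100),(544,420)]]; print(np.array(h)); o=get_obs(); print(o["tcp_pos"])
E
```

```text
[ 0.5154 -0.244   0.12  ]
[0.021  0.0264 0.0226 0.0258] [ 102.9609   13.7477  -78.5062 -169.7186]
spare [ 0.4469 -0.258   0.12  ]
[[ 0.4627 -0.2936  0.06  ]
 [ 0.5622 -0.2722  0.06  ]
 [ 0.4478 -0.2204  0.06  ]
 [ 0.5473 -0.1992  0.06  ]]
[ 0.5127 -0.2432  0.2906]
```

Call:
arm_command(
  plan=[0.025, -0.006, -0.4, 0, 0, 0, -1, 0.025, -0.006, -0.813, 0, 0, 0, -1, 0.025, -0.006, -0.813, 0, 0, 0, -1, 0.025, -0.006, -0.813, 0, 0, 0, -1],
)

```text
time_s: 7.5
tcp_pos: [0.516, -0.2448, 0.1945]
tcp_rot: [0.0, -0.101, 0.995, -0.0]
contact_force: [0.6, 0.3, 0.6]
width: 0.088
grip_force: 0.0
```

Call:
arm_command(
  plan=[0, 0, -0.3, 0, 0, 0, -0.8, 0, 0, -0.6, 0, 0, 0, -0.6, 0, 0, -0.813, 0, 0, 0, -0.4, 0, 0, -0.813, 0, 0, 0, -0.2, 0, 0, -0.813, 0, 0, 0, 1, 0, 0, -0.813, 0, 0, 0, 1, 0, 0, -0.813, 0, 0, 0, 1, 0, 0, -0.813, 0, 0, 0, 1, 0, 0, -0.813, 0, 0, 0, 1, 0, 0, -0.813, 0, 0, 0, 1],
  newtons=30,
)

```text
time_s: 8.5
tcp_pos: [0.5163, -0.2462, 0.0972]
tcp_rot: [0.001, -0.1, 0.995, -0.001]
contact_force: [-0.7, -1.0, 8.1]
width: 0.025
grip_force: 30.0
```

Call:
arm_command(
  plan=[0, 0, 0.1, 0, 0, 0, 1, 0, 0, 0.3, 0, 0, 0, 1, 0, 0, 0.5, 0, 0, 0, 1, 0, 0, 0.75, 0, 0, 0, 1, 0, 0, 0.95, 0, 0, 0, 1, 0, 0, 0.95, 0, 0, 0, 1],
)

```text
time_s: 9.1
tcp_pos: [0.5163, -0.2459, 0.213]
tcp_rot: [0.002, -0.1, 0.995, -0.002]
contact_force: [-0.5, -0.7, -2.1]
width: 0.0253
grip_force: 30.0
```

```bash
python3 - <<'E'
from h import *
s=eyes.grab_frame("scene");d=eyes.grab_frame("side")
def up(im,x,y,w,h,f): return cv2.resize(im[y:y+h,x:x+w,::-1],None,fx=f,fy=f,interpolation=cv2.INTER_CUBIC)
cv2.imwrite("pics/z5.png",np.hstack([up(s,60,110,100,150,4),up(d,250,20,100,150,4)]))
E
```

```text
(no output)
```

View pics/z5.png

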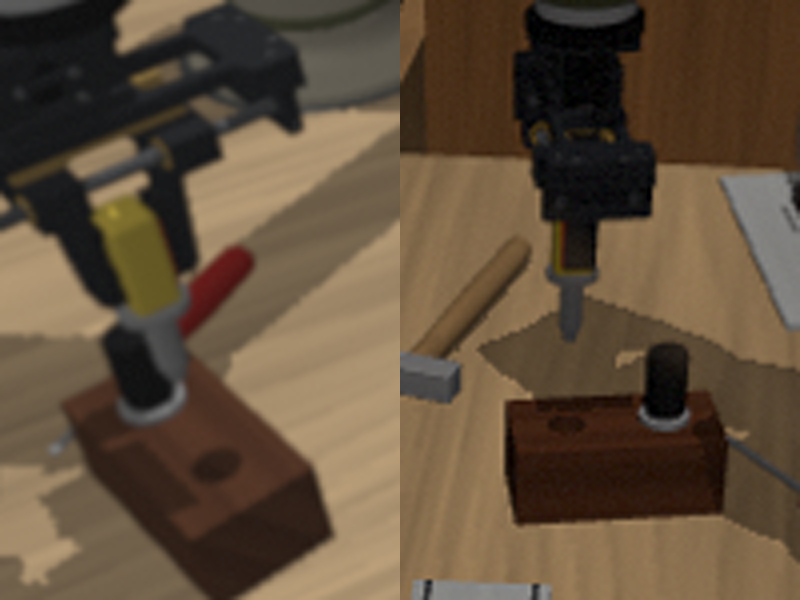

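The pin is held upright with the spare undisturbed, but its flange (scene (154,302), side (571,273)) may sit off the jaw centre. I'll measure that.

```bash
python3 - <<'E'
from h import *
np.set_printoptions(precision=4,suppress=True)
S=lambda x,y:(60+(x+.5)/4-.5,110+(y+.5)/4-.5)
D=lambda x,y:(250+(x-399.5)/4-.5,20+(y+.5)/4-.5)
for n,a,b in [("flange",S(153,301),D(571.5,273)),("tip",S(174,382),D(569,338)),("top",S(117,208),D(571,200))]: print(n,*tri(a,b))
from scipy.spatial.transform import Rotation as Ro
o=get_obs();w,x,y,z=o["tcp_rot"];R=Ro.from_quat([x,y,z,w]).as_matrix();print(o["tcp_pos"]);print(R)
# hidden-side-independent: expected pixel of pin axis if centred at TCP
c=eyes.get_calibration("side")
for n in("scene","side"):
  c=eyes.get_calibration(n)
  for dz in(0,-.0355,-.0785):
    p=np.array(o["tcp_pos"])+[0,0,dz]
    print(n,dz,cv2.projectPoints(p.reshape(1,1,3),np.array(c["rvec"]),np.array(c["tvec"]),np.array(c["intrinsics"]),np.array(c["distortion"]))[0].ravel())
# spare/hole in holder now
print(onz("scene",S(216,463),.06),onz("side",D(566,424),.06))
E
```

```text
flange [ 0.5168 -0.2458  0.1774] 0.0017822375466116922
tip [ 0.5176 -0.2501  0.1252] 0.0001066684404414427
top [ 0.5174 -0.2455  0.2328] 0.0077831769725740215
[ 0.5153 -0.2452  0.2091]
[[-0.9798 -0.1998 -0.0005]
 [-0.1998  0.9798  0.0004]
 [ 0.0004  0.0005 -1.    ]]
scene 0 [ 93.8143 172.2557]
scene -0.0355 [ 98.8364 186.0721]
scene -0.0785 [104.5076 201.7193]
side 0 [293.6914  76.8184]
side -0.0355 [293.2127  89.0086]
side -0.0785 [292.6568 103.2405]
[ 0.5168 -0.2442  0.06  ] [ 0.5171 -0.2439  0.06  ]
```

Call:
arm_command(
  plan=[0.03, 0.25, 0, 0, 0, 0, 1, 0.07, 0.52, 0, 0, 0, -0.15, 1, 0.103, 0.788, 0, 0, 0, -0.314, 1, 0.103, 0.788, 0, 0, 0, -0.314, 1],
)

```text
time_s: 9.6
tcp_pos: [0.5274, -0.1474, 0.2079]
tcp_rot: [-0.002, -0.023, 1.0, 0.001]
contact_force: [-0.4, -1.1, -1.7]
width: 0.0252
grip_force: 30.0
```

Call:
arm_command(
  plan=[0.03, 0.25, 0, 0, 0, 0, 1, 0.07, 0.52, 0, 0, 0, 0, 1, 0.103, 0.788, 0, 0, 0, 0, 1],
)

```text
time_s: 9.9
tcp_pos: [0.54, -0.0558, 0.2081]
tcp_rot: [-0.001, -0.022, 1.0, 0.0]
contact_force: [-0.4, -0.4, -1.8]
width: 0.0251
grip_force: 30.0
```

Call:
arm_command(
  plan=[0.03, 0.25, 0, 0, 0, 0, 1, 0.07, 0.52, -0.1, 0, 0, 0, 1, 0.103, 0.788, -0.4, 0, 0, 0, 1, 0.103, 0.788, -0.5, 0, 0, 0, 1, 0.103, 0.788, -0.5, 0, 0, 0, 1, 0.103, 0.788, -0.5, 0, 0, 0, 1],
)

```text
time_s: 10.5
tcp_pos: [0.5529, 0.0372, 0.1496]
tcp_rot: [-0.0, -0.022, 1.0, -0.0]
contact_force: [-0.3, -0.4, -2.5]
width: 0.0247
grip_force: 30.0
```

```bash
python3 - <<'E'
from h import *
s=eyes.grab_frame("scene");d=eyes.grab_frame("side")
def up(im,x,y,w,h,f): return cv2.resize(im[y:y+h,x:x+w,::-1],None,fx=f,fy=f,interpolation=cv2.INTER_CUBIC)
cv2.imwrite("pics/z6.png",np.hstack([up(s,185,120,80,110,5),up(d,235,110,80,110,5)]))
o=get_obs(); print(o["tcp_pos"],o["tcp_rot"])
E
```

```text
[0.5531608  0.03708463 0.15046388] [ 7.76400417e-04 -2.14753441e-02  9.99769053e-01 -2.18034648e-04]
```

View pics/z6.png

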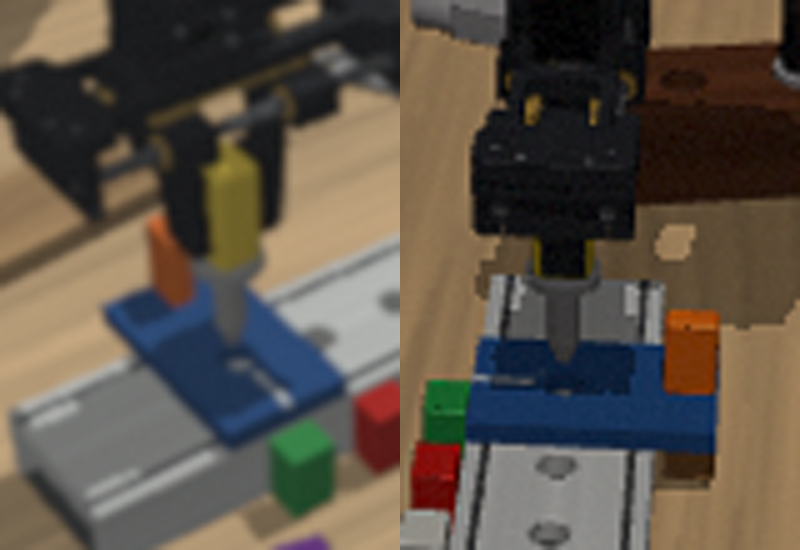

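Side crop shows the pin hanging vertically, tip at (563,361); scene tip at (232,347). The stop hole appears just below it at about (240,363) in the scene. Next: tip against stop hole in the same cameras.

```bash
python3 - <<'E'
from h import *
np.set_printoptions(precision=4,suppress=True)
S=lambda x,y:(185+(x+.5)/5-.5,120+(y+.5)/5-.5)
D=lambda x,y:(235+(x-399.5)/5-.5,110+(y+.5)/5-.5)
S2=lambda x,y:(190+(x+.5)/4-.5,150+(y+.5)/4-.5)
D2=lambda x,y:(235+(x-399.5)/4-.5,150+(y+.5)/4-.5)
print("tip",*tri(S(232,347),D(563,361))); print("flange",*tri(S(228,266),D(565,277)))
print("h2 now",onz("side",D(557,467),.04),"h3",onz("side",D(550,535),.04),onz("scene",S(319,336),.04))
a,b=S2(171,165),D2(531,147); print("stop",*tri(a,b),onz("scene",a,.052),onz("side",b,.052))
print("fin top",onz("side",D(692,314),.095), "fin wrist ref y .0365")
# per-camera: project-compare shank at its tip on known z
o=get_obs()["tcp_pos"]; print(o, onz("scene",S(232,347),o[2]-.0835),onz("side",D(563,361),o[2]-.0835))
E
```

```text
tip [0.5552 0.0339 0.0612] 0.0020131745792700243
flange [0.5545 0.0347 0.1113] 0.0024693358313823315
h2 now [0.551  0.0884 0.04  ] h3 [0.5486 0.1378 0.04  ] [0.5521 0.0872 0.04  ]
stop [0.5538 0.0387 0.0514] 0.0009621101620881347 [0.5551 0.0384 0.052 ] [0.5534 0.039  0.052 ]
fin top [0.4929 0.0336 0.095 ] fin wrist ref y .0365
[0.5532 0.0371 0.1505] [0.5624 0.031  0.067 ] [0.5537 0.0405 0.067 ]
```

Call:
arm_command(
  plan=[-0.004, 0.017, 0, 0, 0, 0, 1, -0.004, 0.017, -0.05, 0, 0, 0, 1, -0.004, 0.017, -0.09, 0, 0, 0, 1, -0.004, 0.017, -0.13, 0, 0, 0, 1, -0.004, 0.017, -0.16, 0, 0, 0, 1, -0.004, 0.017, -0.19, 0, 0, 0, 1, -0.004, 0.017, -0.22, 0, 0, 0, 1, -0.004, 0.017, -0.22, 0, 0, 0, 1],
)

```text
time_s: 11.4
tcp_pos: [0.552, 0.0403, 0.1227]
tcp_rot: [-0.0, -0.022, 1.0, 0.0]
contact_force: [-0.6, -0.0, -2.2]
width: 0.0252
grip_force: 30.0
```

Call:
arm_command(
  plan=[0, 0, -0.03, 0, 0, 0, 1, 0, 0, -0.06, 0, 0, 0, 1, 0, 0, -0.09, 0, 0, 0, 1, 0, 0, -0.12, 0, 0, 0, 1, 0, 0, -0.12, 0, 0, 0, 1],
)

```text
time_s: 11.9
tcp_pos: [0.5523, 0.0397, 0.1083]
tcp_rot: [-0.0, -0.022, 1.0, -0.001]
contact_force: [2.0, -5.2, -5.2]
width: 0.0249
grip_force: 30.0
```

Call:
arm_command(
  plan=[0, -0.005, -0.03, 0, 0, 0, 1, 0, -0.005, -0.06, 0, 0, 0, 1, 0, -0.005, -0.09, 0, 0, 0, 1, 0, -0.005, -0.12, 0, 0, 0, 1, 0, -0.005, -0.14, 0, 0, 0, 1, 0, -0.005, -0.14, 0, 0, 0, 1],
)

```text
time_s: 12.5
tcp_pos: [0.5523, 0.0394, 0.0915]
tcp_rot: [-0.0, -0.022, 1.0, -0.0]
contact_force: [2.0, -5.7, -2.8]
width: 0.0251
grip_force: 30.0
```

Moving freely; now seat the flange.

Call:
arm_command(
  plan=[0, -0.004, -0.012, 0, 0, 0, 1, 0, -0.004, -0.025, 0, 0, 0, 1, 0, -0.004, -0.035, 0, 0, 0, 1, 0, -0.004, -0.035, 0, 0, 0, 1],
)

```text
time_s: 12.9
tcp_pos: [0.5523, 0.0392, 0.0891]
tcp_rot: [0.001, -0.022, 1.0, -0.0]
contact_force: [-3.9, -4.2, 13.6]
width: 0.0251
grip_force: 30.0
```

Call:
arm_command(
  plan=[0, 0, 0, 0, 0, 0, 1, 0, 0, 0, 0, 0, 0, -0.3, 0, 0, 0, 0, 0, 0, -0.5, 0, 0, 0, 0, 0, 0, -0.5, 0, 0, 0, 0, 0, 0, -0.5, 0, 0, 0.15, 0, 0, 0, -0.5, 0, 0, 0.5, 0, 0, 0, -0.7, 0, 0, 1, 0, 0, 0, -1, 0, 0, 1, 0, 0, 0, -1, 0, 0, 1, 0, 0, 0, -1],
)

```text
time_s: 13.9
tcp_pos: [0.5526, 0.0393, 0.2092]
tcp_rot: [0.002, -0.022, 1.0, -0.0]
contact_force: [0.0, 0.1, -0.7]
width: 0.0881
grip_force: 0.0
```

Call:
arm_command(
  plan=[-0.2, 0, 0.4, 0, 0, 0, -1, -0.5, 0, 0.7, 0, 0, 0, -1, -0.5, 0, 0.7, 0, 0, 0, -1, -0.5, 0, 0.7, 0, 0, 0, -1],
)

```text
time_s: 14.3
tcp_pos: [0.4918, 0.0393, 0.291]
tcp_rot: [-0.0, -0.022, 1.0, 0.0]
contact_force: [1.0, -0.8, -0.8]
width: 0.088
grip_force: 0.0
```

```bash
python3 - <<'E'
from h import *
np.set_printoptions(precision=4,suppress=True)
d=eyes.grab_frame("side"); s=eyes.grab_frame("scene")
# yellow/red blobs: handle & button
for n,im in(("scene",s),("side",d)):
    hsv=cv2.cvtColor(im,cv2.COLOR_RGB2HSV)
    for c,lo,hi in(("yellow",(22,110,60),(34,255,255)),("red",(0,170,60),(5,255,255)),("orange",(6,170,80),(15,255,255))):
        m=cv2.inRange(hsv,lo,hi); x0,y0,x1,y1=(190,90,300,230) if n=="scene" else (240,110,320,220)
        k=np.zeros_like(m);k[y0:y1,x0:x1]=m[y0:y1,x0:x1]
        N,L,st,ce=cv2.connectedComponentsWithStats(k)
        print(n,c,[(st[i].tolist(),ce[i].round(1).tolist()) for i in range(1,N) if st[i][4]>12])
# expected pixels of the seated pin: top, underside
for n in("scene","side"):
    c=eyes.get_calibration(n)
    P=np.array([[.5535,.0375,z] for z in(.112,.085,.052)])
    print(n,cv2.projectPoints(P,np.array(c["rvec"]),np.array(c["tvec"]),np.array(c["intrinsics"]),np.array(c["distortion"]))[0].reshape(-1,2))
o=get_obs();print(o["time_s"],o["tcp_pos"],o["contact_force"])
E
```

```text
scene yellow [([224, 169, 13, 24, 241], [230.6, 180.3])]
scene red [([257, 197, 10, 17, 140], [261.5, 205.0])]
scene orange [([215, 164, 7, 16, 87], [218.0, 171.7])]
side yellow [([262, 163, 12, 24, 127], [268.0, 170.6])]
side red [([264, 171, 8, 15, 100], [267.1, 178.1]), ([240, 199, 7, 14, 82], [242.8, 204.7])]
side orange [([263, 171, 2, 15, 16], [263.1, 177.6]), ([288, 172, 11, 16, 166], [292.8, 179.3])]
scene [[230.5752 171.6295]
 [231.1097 180.3992]
 [231.7348 190.6694]]
side [[267.4762 165.783 ]
 [267.4399 175.0343]
 [267.3976 186.0004]]
14.4 [0.4923 0.0392 0.2897] [0.2503 0.3992 0.8795]
```

Flange height fits at both cameras (handle top within about 1 px of the seated pose), and the TCP height at seating gives the pin origin at 0.0519 m against 0.052 m. Handing in.

```bash
python3 -c "
from workcell import workorder
print(workorder.close_job())"
```

```text
the job is handed in; nothing more can be done
None
```

I slid the stop to the green tab's hole and pushed the yellow pin through both holes until its flange met the stop, then released it and handed the job in at about 14.5 s; no verdict came back. The final camera check matched a seated pin to about a pixel, but I couldn't confirm directly that the button had sprung back out.

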